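# Bring out the specimen tray

### The job

The small slide rack on the bench has two trays side by side, one left standing open and empty, the other shut with the specimen slide in it. First push the open, empty tray fully home by its lip; then hook a fingertip behind the lip of the tray that holds the slide and draw it gently out to its stop. Grip and lift nothing, do not touch the slide, which must stay lying in its tray, and leave everything else standing where it is.

Things in the scene. Friction and masses are not known exactly. Their poses are not given: they have to be found in the camera images.
- tray_rack: grey slide rack fixed to the table, 110 (x) x 124 (y) x 44 mm high; origin at the centre of its underside. Its -x side is the open front, where the trays come out, roughly towards the robot. Two dark steel trays lie side by side, centre lines 29 mm to either side of its own; which is at +y varies. Its cover has an open window over each tray, through which a shut tray's content shows.
- loaded_tray: tray that holds the specimen slide, 50 mm wide, 158 mm long; starts shut. Axes as the rack's; origin on its centre line at table height, below the middle of its slide slot (midway along the rack when shut); travels with the tray. Sliding takes about 1.5 N. Not to be gripped or forced: over 25 N from the fingers is too much.
- empty_tray: the other tray, alike but empty; starts 45 to 65 mm open. Same axes, origin, measures and limits.
- loaded_tray_slide (a joint): travel of the loaded tray out of the rack in m: 0 = shut (hard stop), 0.075 = fully out (hard stop); moves along the rack's -x
- empty_tray_slide (a joint): travel of the empty tray in m: 0 = shut (hard stop), 0.075 = fully out
- loaded_tray_lip (a point): middle of the top edge of the upright lip at the front end of the loaded tray, always outside the rack. Lip: 50 mm wide, 8 to 34 mm above the table, 6 mm thick, its faces 3 mm to either side of this point along x. Behind it (+x) is flat tray floor 12 mm above the table; with the tray shut 50 mm of it is free up to the rack's front edge. Axes as the tray's.
- empty_tray_lip (a point): the same point on the empty tray's lip, of the same measures
- loaded_tray_slot (a point): centre of the floor of the loaded tray's slide slot, 12 mm above the table; the slot has a 6 mm high rim
- slide: loose glass specimen slide 26 x 76 x 2 mm with a pale 12 x 20 mm resin block on it, 19 mm high in all; origin at the centre of its underside; lies lengthwise in the loaded tray's slot
- usb_stick: bystander: memory stick 56 x 18 x 9 mm lying crosswise on the rear of the rack's cover; origin at the centre of its underside
- mouse: bystander: computer mouse 116 x 64 x 37 mm on the table to the right of the rack; origin at the centre of its underside
- objective_case: bystander: round screw case, 42 mm across, 53 mm high, on the table to the right of the rack; origin at the centre of its underside
- dust_cap: bystander: flat black round cap, 42 mm across, 9 mm high, on the table left of the rack; origin at the centre of its underside
Mind the look-alikes: they are no part of the job. What is shaped like the slide but brown is not meant.

How it is judged (in metres and radians):
On the way, in this order (a step that is already met when the one before it is completed fails the run):
1. the empty tray is fully home while the loaded tray is still shut (value of joint empty_tray_slide below 0.004 m and value of joint loaded_tray_slide below 0.02 m), for 0.2 s.
2. the loaded tray is drawn out to its stop (value of joint loaded_tray_slide above 0.069 m), for 0.2 s.
At the end, for the whole second after the job is handed in: The empty tray is shut to within 4 mm, the loaded tray is out to within 6 mm of its stop (at least 69 of 75 mm), the slide lies flat and still in its slot within 20 mm of the slot's centre (value of joint empty_tray_slide below 0.004 m and value of joint loaded_tray_slide above 0.069 m and horizontal distance between slide and loaded_tray_slot below 0.02 m and z of slide in the frame of loaded_tray_slot below 0.004 m and angle between slide's own z axis and vertical below 0.1 rad and linear speed of each of slide, loaded_tray below 0.01 m/s); the robot touches nothing.
It fails at once if the slide is lifted or tipped out of its slot (z of slide in the frame of loaded_tray_slot above 0.008 m or horizontal distance between slide and loaded_tray_slot above 0.025 m).
It fails at once if the robot touches the slide (contact force between any of the arm, the fingers and slide above 0.5 N).
It fails at once if a tray is gripped or forced (over 25 N from the fingers) (contact force between the fingers and loaded_tray above 25 N or contact force between the fingers and empty_tray above 25 N).
It fails at once if a bystander is displaced by more than 20 mm (distance of any of usb_stick, mouse, objective_case, dust_cap from where it was at the start of the episode above 0.02 m).
It also fails if it takes over 40 s, if anything falls off the work surface, if the arm or the gripper's body presses on something with over 40 N, if the wrist force passes 120 N, or if a joint passes its speed limit or range.

### The arm

A 6-joint arm with a two-finger parallel gripper is mounted at the origin on a cart in front of the work surface, level with it; the furniture and walls round the work are solid. World frame = base frame: x ahead of the robot, y to its left, z up, the work surface at z = 0. Lengths are in m, angles in degrees, forces in N, time in s.
With the tool pointing down it reaches from about 0.4 to 0.825 m from the base axis. Payload 7 kg.
Tool frame: the origin (TCP) lies midway between the tips of the shut fingers; the grasp point (between the pads) lies 19 mm behind it; z points along the fingers, y is the direction in which the jaws open and shut (so a half turn about z gives the same grasp; the last joint's range is limited). The gripper opens to 88 mm and grips with 3 to 60 N. Pads are 19 mm wide; open, the fingers measure 130 mm over their backs; the gripper's body (78 mm by 193 mm) begins 47 mm behind the grasp point.
Start: joints at [-59.696, 20.546, 0.682, 0, -70.136, -16.507], TCP at [0.161, -0.656, 0.227] pointing down, gripper open.
Joint ranges: [-176.03, 176.03], [-82.01, 121.73], [-58.28, 71.71], [-173.87, 95.51], [-174.79, -0.11], [-173.66, 173.66]. Speed limits (degrees/s): [136.94, 136.94, 172.46, 180, 180, 180].

### API

Orientations are given as a 3x3 rotation matrix whose columns are the frame's x, y, z axes.
In Python, from rig import robot gives the robot as it stands. Calls block until the motion is done:
- robot.goto(position, orientation): joint-space move of the TCP to a pose.
- robot.servo_line(position, ori=None, speed=0.15): straight line of the TCP; ori=None keeps the orientation; speed is the mean speed in m/s.
- robot.movej(angles): joint-space move.
- robot.move_gripper(opening): opening from 0.0 (shut) to 1.0 (fully open); the grip force is fixed at half the most; returns when the fingers have stopped.
- robot.dwell(seconds).
- robot.ik(position, orientation): joint angles nearest the present ones, or None.
- robot.grab_frame(name): name is "scene" or "top" or "wrist"; returns (picture, depth): 480x640x3 uint8, red, green, blue; 480x640 float32, m along the optical axis (not along the pixel's ray), 0 where there is no reading.
- robot.camera_info(name): a dict with "vfov" (degrees; the focal length in pixels is half the picture's height over the tangent of half this angle, whatever the lens; pixels are square), "cx", "cy" (the principal point, pixels), "view" (4x4, takes a point from world to camera coordinates); the wrist camera has in their place "T_tool_cam" (4x4, takes a point from camera to tool coordinates, whose origin is the TCP and whose axes are the flange's). Camera axes: x right, y down, z forward; pixel columns grow to the right and rows downward; lengths in m; the calibration is good to about 2 mm. A picture is of the moment at which its call begins: read the wrist's pose just before it. camera_info takes no time and is no camera call.
A pose or a line that the arm cannot do raises robot.Unreachable and nothing moves.
- robot.job_done(): hands the job in, once; it reports no verdict.
Readings, each from a call of its own:
- robot.read_t(): time.
- robot.read_qpos(): joint angles.
- robot.read_qvel(): joint speeds.
- robot.read_effort(): joint torques, N m.
- robot.read_position(): TCP position.
- robot.read_tcp_rot(): TCP orientation.
- robot.read_force(): force on the tool from outside, world axes, zero at the start.
- robot.read_ft_torque(): the same for the moment, N m.
- robot.read_grip_width(): opening from 0.0 (shut) to 1.0 (fully open).
Only numpy, scipy, OpenCV 4.12 (cv2) and the standard library are available. Lean on these libraries where they do the work, as an engineer would, in place of code of your own. Each camera call takes 0.05 s, during which the arm holds its last target.

## Working session

There is one attempt and no reset: what is moved stays moved. The work goes in short steps, each a Python script; the robot and the scene stay as the last script left them, time stands still between calls to the robot, and variables do not carry over. Pictures are saved under pics/ and viewed, and the job is handed in when it is done.

```bash
mkdir -p pics; ls; python3 - <<'E'
from rig import robot
import cv2,numpy as np
for n in ("scene","top"):
    p,d=robot.grab_frame(n); cv2.imwrite(f"pics/{n}0.png",p[:,:,::-1]); np.save(f"{n}0.npy",d)
    i=robot.camera_info(n); print(n,i)
print(robot.read_t(),robot.read_position(),robot.read_tcp_rot(),robot.read_force())
E
```

```text
pics
scene {'vfov': 45.624150504578914, 'cx': 314.50256036771907, 'cy': 236.55426841548135, 'view': array([[ 0.43994046, -0.89795878,  0.01106417, -0.39859059],
       [-0.37904703, -0.19684905, -0.90419788,  0.23501531],
       [ 0.8141104 ,  0.39359939, -0.42697047,  0.85615032],
       [ 0.        ,  0.        ,  0.        ,  1.        ]])}
top {'vfov': 57.87000555554017, 'cx': 318.93979210492165, 'cy': 237.351847176418, 'view': array([[-7.70318455e-04, -9.99669218e-01,  2.57072375e-02,
        -1.77134591e-01],
       [-9.92259312e-01, -2.42824323e-03, -1.24159419e-01,
         5.65023950e-01],
       [ 1.24180773e-01, -2.56038881e-02, -9.91929220e-01,
         8.37249554e-01],
       [ 0.00000000e+00,  0.00000000e+00,  0.00000000e+00,
         1.00000000e+00]])}
0.1 [ 0.16082243 -0.65510458  0.22571175] [[-9.71171351e-01 -2.38381851e-01 -5.47129068e-04]
 [-2.38382404e-01  9.71170311e-01  1.43424958e-03]
 [ 1.89456437e-04  1.52332804e-03 -9.99998822e-01]] [ 0.12567003 -0.55183505 -0.3592511 ]
```

View pics/scene0.png

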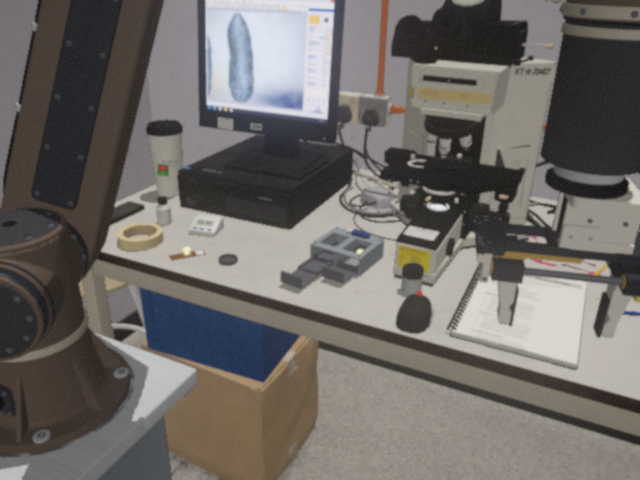

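View pics/top0.png

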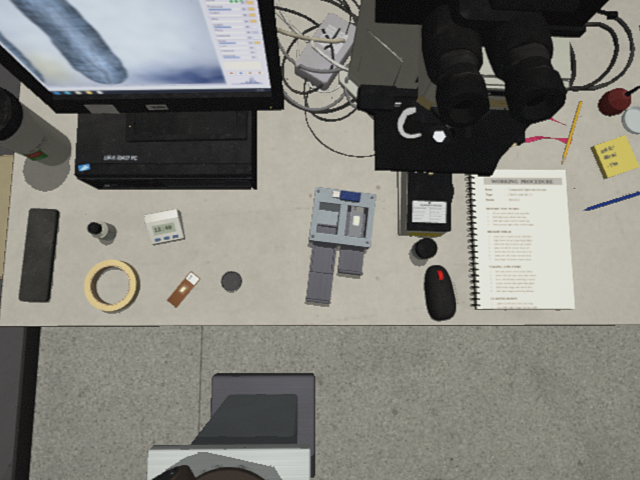

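The top view shows the rack at about (342,218). The left (+y) tray is open, with its lip at about (318,303). The right tray is shut, with its lip at about (350,274) and the pale block at (356,218). Possible look-alikes:
- The brown slide at (184,289), which is not meant.
- The dust cap at (231,281).
- The USB stick on the cover at (345,196).

Next is one close crop to check this choice.

```bash
cat > h.py <<'E'
import numpy as np,cv2
from rig import robot
def K(n):
    i=robot.camera_info(n); f=240/np.tan(np.radians(i['vfov']/2)); return f,i['cx'],i['cy'],i.get('view')
def ray(n,u,v,z):
    f,cx,cy,V=K(n); R=V[:3,:3];c=-R.T@V[:3,3]
    d=R.T@np.array([(u-cx)/f,(v-cy)/f,1]); return c+d*(z-c[2])/d[2]
def proj(n,P):
    f,cx,cy,V=K(n); q=V[:3,:3]@np.array(P)+V[:3,3]; return f*q[0]/q[2]+cx,f*q[1]/q[2]+cy
E
python3 - <<'E'
import cv2
a=cv2.imread('pics/top0.png')[180:315,295:385]
cv2.imwrite('pics/crop0.png',cv2.resize(a,None,fx=4.4,fy=4.4,interpolation=cv2.INTER_CUBIC))
E
```

```text
(no output)
```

View pics/crop0.png

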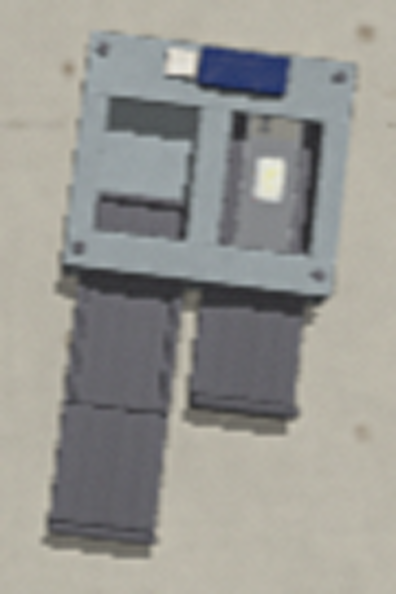

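The crop confirms it. The left tray is open and empty. The right tray is shut and shows the glass slide with its pale block through the window. I'll now get the geometry.

```bash
python3 - <<'E'
from h import *
d=np.load('top0.npy'); img=cv2.imread('pics/top0.png')
f,cx,cy,V=K('top'); vv,uu=np.mgrid[:480,:640]
C=np.stack([(uu-cx)/f*d,(vv-cy)/f*d,d],-1); W=(C-V[:3,3])@V[:3,:3]
roi=np.zeros((480,640),bool); roi[175:320,295:385]=1
m=roi&(d>0)&(W[...,2]>0.036)&(W[...,2]<0.05)
m=m.astype('uint8'); n,l,st,_=cv2.connectedComponentsWithStats(m); k=1+np.argmax(st[1:,4]); m=l==k
pts=W[m][:,:2]; print(m.sum(), W[m][:,2].mean())
print('minrect',cv2.minAreaRect((pts*1000).astype('float32')))
P=[ray('top',295+(u+.0)/4.4-.4,180+v/4.4-.4,.044) for u,v in [(92,32),(356,65),(328,297),(63,268)]]
P=np.array(P); print(P.round(4), P.mean(0))
for a,b in [(0,1),(1,2),(2,3),(3,0)]: e=P[b]-P[a]; print(np.linalg.norm(e),np.degrees(np.arctan2(e[1],e[0])))
for nm,(u,v) in dict(emptyL=(48,530),emptyR=(154,545),loadL=(187,408),loadR=(296,417)).items(): print(nm,ray('top',295+u/4.4-.4,180+v/4.4-.4,.034).round(4))
for p in [(184,289),(231,281)]: print(ray('top',*p,0.005).round(3))
E
```

```text
1799 0.04429037887763984
minrect ((606.6387329101562, -223.23745727539062), (124.30638885498047, 110.55754852294922), 82.99472045898438)
[[ 0.6676 -0.1696  0.044 ]
 [ 0.6527 -0.2915  0.044 ]
 [ 0.545  -0.2769  0.044 ]
 [ 0.558  -0.1565  0.044 ]] [ 0.60578003 -0.22364268  0.044     ]
0.12284152627034903 -96.97195257645983
0.10868350478744922 172.27557323175688
0.12116448866497838 83.83970532010952
0.11039081388219328 -6.836030268474065
emptyL [ 0.4401 -0.15    0.034 ]
emptyR [ 0.4333 -0.1978  0.034 ]
loadL [ 0.495  -0.2131  0.034 ]
loadR [ 0.4909 -0.2629  0.034 ]
[0.462 0.098 0.005]
[0.478 0.003 0.005]
```

```bash
cat >> h.py <<'E'
yaw=np.radians(-7.0); C0=np.array([.6066,-.2232])
ex=np.array([np.cos(yaw),np.sin(yaw)]); ey=np.array([-np.sin(yaw),np.cos(yaw)])
def L(x,y,z): return np.array([*(C0+x*ex+y*ey),z])
Z=np.array([0,0,-1.]); Y=np.array([*ey,0]); R=np.stack([np.cross(Y,Z),Y,Z],1)
def loc(p): q=np.array(p)[:2]-C0; return np.array([q@ex,q@ey,p[2]]).round(4)
E
python3 - <<'E'
from h import *
print(robot.ik(L(-.21,.029,.2),R), robot.ik(L(-.21,.029,.02),R), robot.ik(L(-.09,-.029,.02),R), robot.ik(L(-.17,-.029,.02),R))
robot.move_gripper(0.0)
robot.goto(L(-.215,.02,.22),R)
print(robot.read_t(),loc(robot.read_position()),robot.read_grip_width())
i=robot.camera_info('wrist'); print(i)
p,d=robot.grab_frame('wrist'); cv2.imwrite('pics/w1.png',p[:,:,::-1])
p,d=robot.grab_frame('scene'); cv2.imwrite('pics/s1.png',p[:,:,::-1])
E
```

```text
[   3.31946049   -1.49115866  -30.12406389    0.          -61.36709477
 -100.31946049] [ 3.31946049e+00  1.30414119e+01 -4.35151915e+01 -2.54444375e-14
 -3.34433966e+01 -1.00319460e+02] [ -5.37844562  23.01982859 -26.84867175   0.         -40.13149965
 -91.62155438] [ -5.09251007  17.42997854 -36.50184621   0.         -36.06817524
 -91.90748993]
3.45 [-0.2148  0.0196  0.22  ] 0.0024068853154058665
{'vfov': 63.245635587503166, 'cx': 320.11793716145695, 'cy': 244.66238135905286, 'T_tool_cam': array([[-5.34918892e-05, -9.67481567e-01, -2.52941522e-01,
         6.85607713e-02],
       [ 9.99999237e-01, -3.63864207e-04,  1.18027306e-03,
         2.95430362e-05],
       [-1.23392880e-03, -2.52941266e-01,  9.67480849e-01,
        -1.56909591e-01],
       [ 0.00000000e+00,  0.00000000e+00,  0.00000000e+00,
         1.00000000e+00]])}
```

View pics/w1.png

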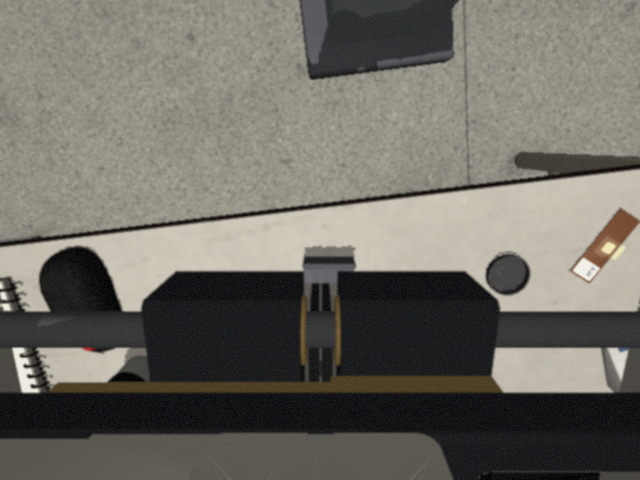

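View pics/s1.png

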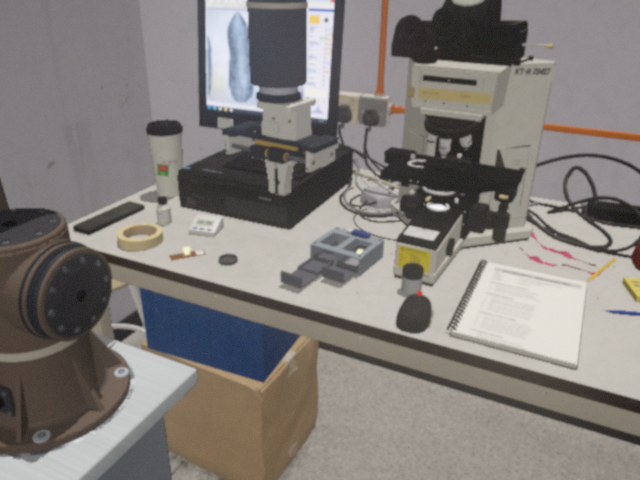

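The wrist view looks back toward the robot. It shows the shut fingers, with the empty tray's lip at (329,258) in line with them. Now I'll go down and push, guarded by force readings.

```bash
cat >> h.py <<'E'
def F(): f=np.array(robot.read_force()); return np.array([f[:2]@ex,f[:2]@ey,f[2]])
E
python3 - <<'E'
from h import *
robot.servo_line(L(-.21,.029,.10),R,speed=.15)
robot.servo_line(L(-.21,.029,.018),R,speed=.08)
f0=F(); print(robot.read_t(),loc(robot.read_position()),f0)
x=-.21
while x<-.150:
    x+=.004; robot.servo_line(L(x,.029,.018),R,speed=.05)
    f=F()-f0; print(round(x,3),loc(robot.read_position()),f.round(1))
    if abs(f[0])>6: break
print(robot.read_t())
p,d=robot.grab_frame('scene'); cv2.imwrite('pics/s2.png',cv2.resize(p[200:320,240:420,::-1],None,fx=4,fy=4))
E
```

```text
5.675 [-0.2097  0.029   0.0184] [ 0.18227974 -0.16934461  0.73744145]
-0.206 [-0.2053  0.0291  0.0183] [-0.3 -0.2  0. ]
-0.202 [-0.2016  0.029   0.0181] [ 0.2  1.  -0.3]
-0.198 [-0.1977  0.029   0.018 ] [-0.1  0.1  0.1]
-0.194 [-0.1937  0.029   0.018 ] [ 0.  -0.1 -1. ]
-0.19 [-0.1897  0.029   0.018 ] [-0.6 -0.5 -1. ]
-0.186 [-0.1858  0.029   0.018 ] [-0.7 -0.  -1.4]
-0.182 [-0.1817  0.029   0.018 ] [ 0.6 -0.3  0.4]
-0.178 [-0.1775  0.029   0.018 ] [-0.7  0.5  0.3]
-0.174 [-0.1735  0.029   0.018 ] [-0.1 -0.2 -0.5]
-0.17 [-0.1695  0.029   0.018 ] [-0.8 -0.5 -0.6]
-0.166 [-0.1655  0.029   0.018 ] [ 0.  -0.3 -0.6]
-0.162 [-0.1615  0.029   0.018 ] [-1.1  0.4 -0.9]
-0.158 [-0.1575  0.029   0.018 ] [-0.8  0.8 -0.6]
-0.154 [-0.1535  0.029   0.018 ] [-0.5  0.9 -1.5]
-0.15 [-0.1495  0.029   0.018 ] [-0.6  0.2 -0.9]
9.425
```

View pics/s2.png

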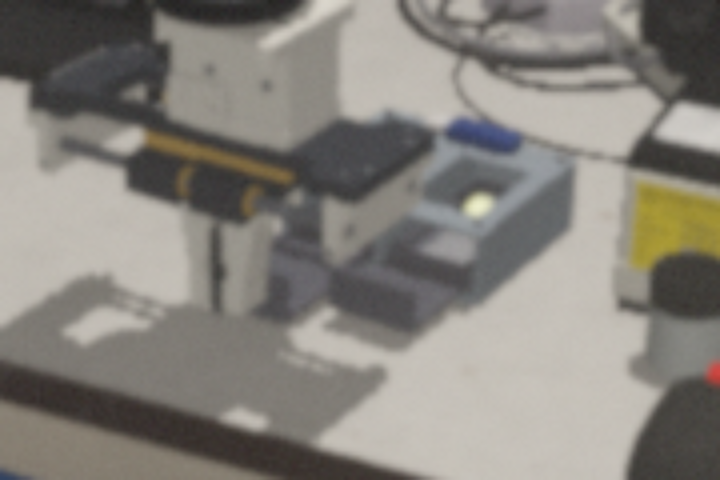

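The scene crop shows the fingers against the empty lip at about (240,300), and the tray is moving in. I'll continue, then creep onto the stop.

```bash
python3 - <<'E'
from h import *
robot.servo_line(L(-.127,.029,.018),R,speed=.05)
x=-.127; f0=F()*0+np.array([.2,-.2,.5])
while x<-.110:
    x+=.001; robot.servo_line(L(x,.029,.018),R,speed=.03)
    f=np.mean([F() for _ in range(3)],0)-f0; print(round(x,3),loc(robot.read_position())[0],f.round(1))
    if abs(f[0])>5: break
robot.dwell(.3); print(F()-f0, robot.read_t())
p,d=robot.grab_frame('top'); cv2.imwrite('pics/t3.png',cv2.resize(p[170:315,270:420,::-1],None,fx=4,fy=4))
E
```

```text
-0.126 -0.1259 [-1.5  0.1  0.2]
-0.125 -0.1251 [-0.3  0.3 -0. ]
-0.124 -0.1242 [-2.2  0.9  0.7]
-0.123 -0.123 [-2.   0.4  0. ]
-0.122 -0.1219 [-0.3  0.1 -0.2]
-0.121 -0.1212 [-2.8  1.2  0. ]
-0.12 -0.1212 [-5.4  1.3  2.4]
[-5.29089362  1.67390725  2.99806474] 12.1333
```

View pics/t3.png

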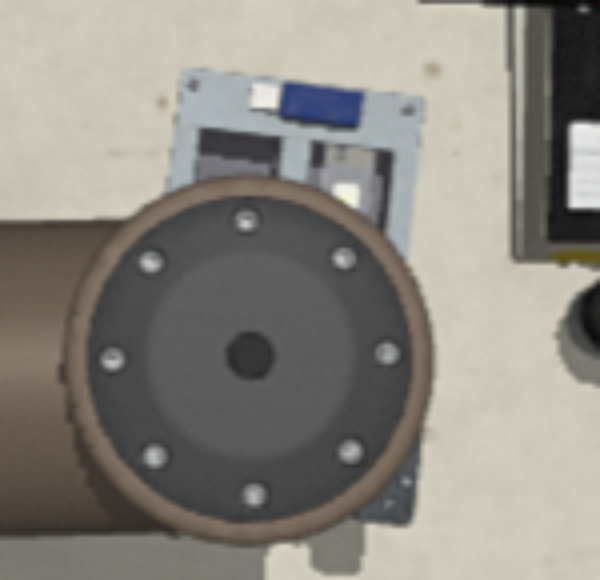

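The tray stopped at x = -0.1212 with 5 N, which matches the expected shut position of about -0.1205. I'll back off and hook behind the loaded lip.

```bash
python3 - <<'E'
from h import *
robot.servo_line(L(-.135,.029,.018),R,speed=.05)
robot.servo_line(L(-.135,.029,.075),R,speed=.12)
p,d=robot.grab_frame('scene'); cv2.imwrite('pics/s4.png',cv2.resize(p[200:320,240:420,::-1],None,fx=4,fy=4))
robot.servo_line(L(-.083,-.029,.075),R,speed=.12)
robot.servo_line(L(-.083,-.029,.035),R,speed=.08); f0=F()
for z in (.029,.023,.018):
    robot.servo_line(L(-.083,-.029,z),R,speed=.04); f=F()-f0; print(z,f.round(1))
    if np.abs(f).max()>5: break
print(robot.read_t(),loc(robot.read_position()))
p,d=robot.grab_frame('scene'); cv2.imwrite('pics/s5.png',cv2.resize(p[200:320,240:420,::-1],None,fx=4,fy=4))
E
```

```text
0.029 [-0.3  0.9  0.5]
0.023 [-1.   0.4 -0.5]
0.018 [1.2 0.7 0.1]
15.6333 [-0.0833 -0.029   0.0176]
```

View pics/s4.png

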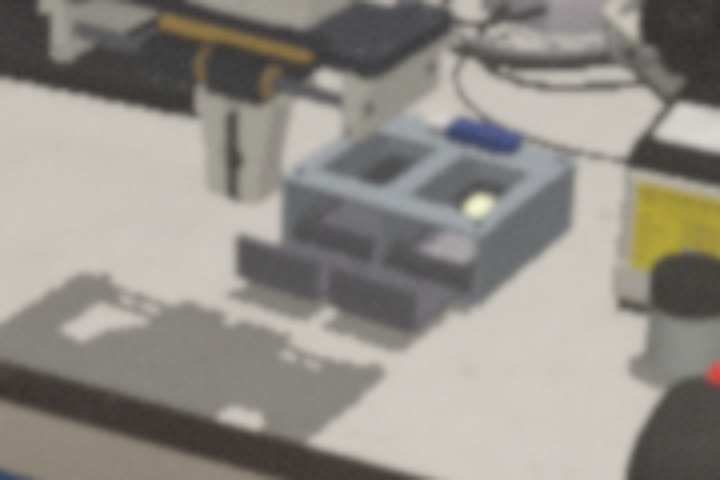

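View pics/s5.png

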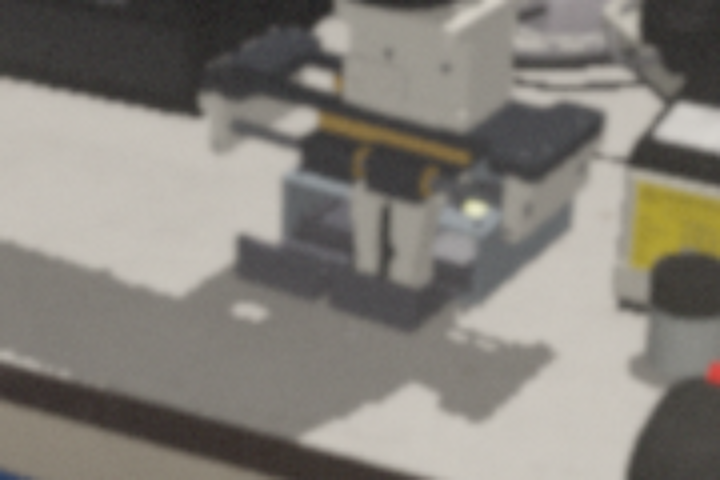

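Both lips are flush at (285,262) and (375,300), and the fingers are now behind the loaded lip at (395,260). I'll draw it out gently.

```bash
python3 - <<'E'
from h import *
f0=np.array([.2,-.2,.5])
robot.servo_line(L(-.097,-.029,.018),R,speed=.03); print(loc(robot.read_position()),F()-f0)
robot.servo_line(L(-.130,-.029,.018),R,speed=.035); print(loc(robot.read_position()),F()-f0)
robot.servo_line(L(-.163,-.029,.018),R,speed=.035); print(loc(robot.read_position()),F()-f0)
x=-.163
while x>-.178:
    x-=.001; robot.servo_line(L(x,-.029,.018),R,speed=.03)
    f=np.mean([F() for _ in range(3)],0)-f0; print(round(x,3),loc(robot.read_position())[0],f.round(1))
    if abs(f[0])>5: break
robot.dwell(.3); print(F()-f0, robot.read_t())
p,d=robot.grab_frame('scene'); cv2.imwrite('pics/s6.png',cv2.resize(p[200:320,240:420,::-1],None,fx=4,fy=4))
E
```

```text
[-0.0972 -0.029   0.0181] [ 0.01300084  0.96436662 -0.12461425]
[-0.1303 -0.0289  0.0179] [ 0.20424825 -0.12517606 -0.80124705]
[-0.1633 -0.029   0.0179] [-0.30904522  0.55712917 -0.17829751]
-0.164 -0.1639 [ 0.7  0.3 -1.1]
-0.165 -0.1649 [ 1.4  0.4 -1.3]
-0.166 -0.166 [ 1.5  0.4 -0.6]
-0.167 -0.1671 [ 1.2  0.8 -0.1]
-0.168 -0.1679 [ 2.  -1.  -0.8]
-0.169 -0.1679 [ 5.3  0.6 -3.9]
[ 5.37222497 -0.92854925 -4.30285977] 20.2833
```

View pics/s6.png

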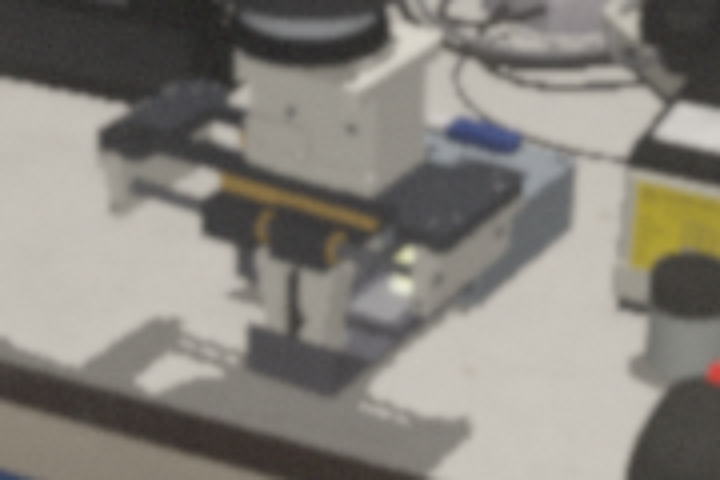

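The force jumped with no further motion at x = -0.168, so the tray is at its stop. Now I'll release and retreat.

```bash
python3 - <<'E'
from h import *
robot.servo_line(L(-.161,-.029,.018),R,speed=.03)
robot.servo_line(L(-.161,-.029,.14),R,speed=.1)
robot.goto(L(-.20,.20,.22),R)
print(robot.read_t(),F())
for n in('scene','top'):
    p,d=robot.grab_frame(n); c=p[200:320,240:420] if n=='scene' else p[170:320,270:440]
    cv2.imwrite(f'pics/{n}7.png',cv2.resize(c[:,:,::-1],None,fx=4,fy=4,interpolation=cv2.INTER_CUBIC))
E
```

```text
23.0833 [-0.18171471 -0.72079229  0.20999688]
```

View pics/scene7.png

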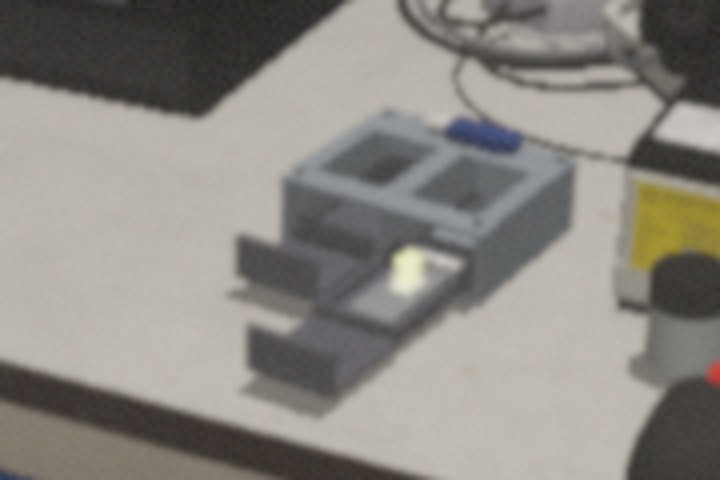

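View pics/top7.png

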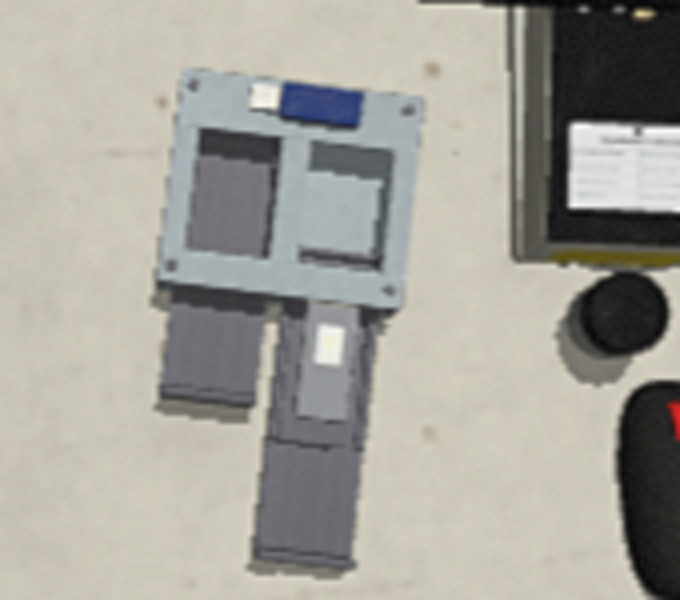

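The top crop shows the empty tray shut with its lip at (205,400), and the loaded tray out with its lip at (303,562). The slide lies flat in its slot with the block at (328,345), and the USB stick, case and mouse are where they were. I'll check the travel in numbers, then hand in.

```bash
python3 - <<'E'
from h import *
a=loc(ray('top',270+303/4-.4,170+560/4-.4,.034)); b=loc(ray('top',270+205/4-.4,170+398/4-.4,.034)); print(a,b,b[0]-a[0])
s=loc(ray('top',270+328/4-.4,170+345/4-.4,.031)); print('block',s)
t,_=robot.grab_frame('top'); o=cv2.imread('pics/top0.png')[:,:,::-1]
df=np.abs(t.astype(int)-o).max(2)>60; print([df[y0:y1,x0:x1].sum() for y0,y1,x0,x1 in [(185,205,325,370),(235,320,405,465)]])
if .069<b[0]-a[0]+0.003: robot.job_done(); print('done')
E
```

```text
[-0.1833 -0.0284  0.034 ] [-0.1095  0.0295  0.034 ] 0.07379999999999999
block [-0.0752 -0.0291  0.031 ]
[np.int64(0), np.int64(0)]
the job is handed in; nothing more can be done
done
```

The job is done and handed in. I pushed the left, empty tray home by its lip. I then hooked the shut fingers behind the right, loaded tray's lip and drew it out to its stop.

**Last checks:**
- **Forces:** the sampled force was about 5 N at each stop (the limit is 25 N).
- **Travel:** the lips are 73.8 mm apart along the rack in the top view, which fits one tray shut and the other out by about 75 mm.
- **Slide:** it lies flat in its slot. The resin block was about 75 mm out from the rack centre, on the tray's centre line.
- **Bystanders:** the picture around the USB stick, the case and the mouse did not change. I did not compare the dust cap's position afterwards, but no move took the fingers down near it.
- **Time and contact:** I handed in at about 23 s, with the arm clear of everything.
- **Small disagreement:** the pull stopped about 2 mm short of where I predicted from the push contact. That is within calibration error, and the lip measurement supports full travel.

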